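# Lock the oven base coupling with its linch pin

## Robot

A 6-joint arm with a two-finger parallel gripper is mounted at the origin on the work surface. World frame = base frame: x ahead of the robot, y to its left, z up, the work surface at z = 0. Lengths are in m, angles in rad, forces in N, time in s.
With the tool pointing down it reaches from about 0.35 to 0.975 m from the base axis. Payload 4.9 kg.
Tool frame: the origin (TCP) lies midway between the tips of the shut fingers; the grasp point (between the pads) lies 19 mm behind it; x points along the fingers, z is the direction in which the jaws open and shut, and the axes are right-handed (so a half turn about x gives the same grasp; the last joint's range is limited). The gripper opens to 85 mm and grips with 20 to 120 N. Pads are 22 mm wide; open, the fingers measure 114 mm over their backs; the gripper's body (76 mm by 85 mm) begins 54 mm behind the grasp point. The pads swing forward as they close: fully open they stand 13 mm farther back than shut.
Start: joints at [1.131, 0.053, 1.613, -0, 1.476, -0.119], TCP at [0.197, 0.593, 0.231] pointing down, gripper open.
Joint ranges: [-3.01, 3.01], [-1.01, 2.22], [0.06, 2.58], [-1.02, 4.17], [0.09, 2.62], [-3.14, 3.14]. Speed limits (rad/s): [2.57, 2.57, 3.14, 3.14, 3.14, 3.14].

## Interface

Orientations are given as a unit quaternion [w, x, y, z].
In Python, from plant import state, cams, workorder, nets gives the robot as it stands.
- The arm moves only by the tool play_rows, never from a script. Its argument "motion" is a list of rows, each a list of 3 entries, a list of its own where there are three numbers: the closure, from -1 (fully open) to 1 (shut), then the shift along the world's x, y, z in m, then the turn about the world's z in rad. A call has 1 to 5 rows; each row is the pose to reach, as a shift and turn from the pose commanded when the call began; what a row does not reach only later rows make up. A row lasts 1/10 s, in which the tool goes at most 50 mm and 8.59 degrees, less where a joint would pass 70% of its speed; a pose out of reach is approached as far as the arm can. A call with a gripper value outside its range is refused whole. The fingers move at their own pace and stop on an object; the grip force is fixed at half the most. Time passes only in rows, so rows that repeat a pose let the fingers close. It gives the time, the measured TCP pose, the force and the opening at its end, in the units of the state.
- state(): the state, without advancing time (a new reading comes with each control period).
- cams.grab_frame(name): name is "side" or "top"; returns (picture, depth): 384x512x3 uint8, red, green, blue; 384x512 float32, m along the optical axis (not along the pixel's ray), 0 where there is no reading.
- cams.camera_info(name): a dict with "K" (3x3 intrinsics, pixels), "k1" (the pictures are not rectified: a ray, as slopes to the right and down, at radius r is drawn at 1 + k1 r^2 times it, then the intrinsics apply), "rvec" (rotation vector, rad) and "tvec" (3), from world to camera coordinates, as OpenCV has them. Camera axes: x right, y down, z forward; pixel columns grow to the right and rows downward; lengths in m; the calibration is good to about 2 mm. A picture is of the moment at which its call begins. camera_info takes no time and is no camera call.
- workorder.job_done(): hands the job in, once; it reports no verdict.
Trained networks look in the newest picture that a camera, given by its name, has taken for a name from the list of things; names that differ only in an ending like _2 or _b are one class to them, and where a whole thing is asked for, a point or a joint stands for the part that bears it (a point fixed in the world has none). Each returns a list of dicts, best first, with "score" (0 to 1); they miss things now and then, are a little off and sometimes report something else, mostly with a low value. They report only what shows in the picture. A call takes as long as a camera call.
- nets.recognise(camera, target): "at" ([x, y, z] in m, in world coordinates, good to about 4 mm: the middle of the surface that is visible of it).
- nets.landmark_of(camera, target): "at" ([x, y, z] in m, in world coordinates, good to about 4 mm: a listed point, or the origin of a listed thing).
The state is a dict: "time": time; "joint_pos": joint angles; "joint_vel": joint speeds; "joint_efforts": joint torques, N m; "tool_pos": TCP position; "tool_rot": TCP orientation; "contact_force": force on the tool from outside, world axes, zero at the start; "ft_torque": the same for the moment, N m; "gripper_width": opening from 0.0 (shut) to 1.0 (fully open).
Only numpy, scipy, OpenCV 4.12 (cv2) and the standard library are available. Lean on these libraries where they do the work, as an engineer would, in place of code of your own. Each camera call takes 0.05 s, during which the arm holds its last target.

## Task

Take the linch pin out of its keeper block, push it down through the slotted strap on the oven base rail and through the hidden hole of the tongue underneath until its collar sits fully home on the strap, feeling for the hole and never forcing the pin. Then flip the sprung ring over the strap's free end and down so that it snaps shut under the pin's tip, and let go. Leave the loose things lying around where they are.

Things in the scene. Friction and masses are not known exactly. Their poses are not given: they have to be found in the camera images.
- pin: Steel linch pin, about 180 g, parked upright in the keeper block, its open sprung ring pointing to the pin's +x. Origin: on the axis, centre of the underside of its collar (the seating face); z up. The collar is 26 mm across, 9 mm high. A cross rod along y, 8 mm thick, 50 mm long, 5 mm above the origin, carries the ring's arms.
- pin_grip (a point): Centre of the pin's grip block, 23 mm above the pin's origin; axes as the pin's. The block is 20 mm thick along y, 24 mm along x, 30 mm high (8 to 38 mm above the pin's origin). Gripping across y, keep the fingers' ends at least 14 mm above the pin's origin, clear of the ring's arms.
- pin_tip (a point): Flat tip of the pin's shank, 56 mm below the pin's origin. The shank is 12 mm in diameter; its last 5 mm taper to 10.6 mm at the tip.
- ring (a joint): Angle of the ring (a wire bail) about the cross rod, rad. 0 = open: bail towards the pin's +x, 25 degrees above level. It grows as the bail swings down; 2.007 = shut (stop): straight down past the tip. An over-centre spring holds it at both stops: left below 0.85 it springs open again, beyond 0.85 it snaps shut by itself. It takes about 4 N at the cross bar to start, then less.
- ring_bar (a point): Middle of the ring's cross bar, 66 mm from the cross rod. 5 mm round wire; the two arms are 44 mm apart (centres), so they pass outside the 30 mm wide strap.
- keeper: Black block 56 x 56 x 66 mm, fixed, with an upright 14 mm hole through its middle in which the pin is parked, collar on the block's top. Origin: centre of its underside.
- hitch: Fixed oven base rail with a slotted strap on top. Origin: on the table below the slot's middle. Strap: steel plate 30 mm wide (y), 8 mm thick, top 105 mm above the table, from 85 mm behind the origin (-x) to its free end (+x). The rail carrying it lies 37 to 87 mm behind, 180 mm long along y, 97 mm high, its foot plate 200 mm long. Nothing is under the strap's front part.
- slot (a point): Middle of the slot, on the strap's top face; axes as the hitch's. The slot is 44 mm long (x), 14 mm wide (y), through the strap. Under it lies a fixed tongue, its top 9 mm below the strap's top, 24 mm thick, with a 13.6 mm through hole at y = 0, anywhere from 14 mm behind to 14 mm in front of the middle along x: not reported, feel for it. Over 40 N of pin on strap or tongue is forcing it.
- strap_end (a point): Middle of the upper edge of the strap's free end, 30 mm from the slot's middle along the hitch's +x. The ring must point this way, within about 5 degrees, to swing over the end.
- wheel: Bystander: rubber castor wheel lying flat, 70 mm across, 24 mm thick. Origin: centre of its underside.
- spanner: Bystander: steel open-ended spanner 170 mm long, lying flat.
- jar: Bystander: closed clear jar, 56 mm across, 75 mm tall. Origin: centre of its underside.
- bolt: Bystander: dark thick headed bolt standing on its head, 61 mm tall, 18 mm shank (not the pin: it has no ring). Origin: centre of its underside.
- spacer: Bystander: steel ring lying flat, 40 mm across, 16 mm tall. Origin: centre of its underside.
- carton: Bystander: small cardboard box 90 x 60 x 45 mm. Origin: centre of its underside.
- bowl: Bystander: small steel bowl 120 mm across, 50 mm tall. Origin: centre of its underside.

How it is judged:
On the way, in this order (a step that is already met when the one before it is completed fails the run):
1. the pin is pushed home through strap and tongue with its ring still open (z of pin in the frame of slot between -0.003 and 0.003 m and x of pin in the frame of slot between -0.018 and 0.018 m and y of pin in the frame of slot between -0.004 and 0.004 m and angle between pin's own z axis and vertical below 0.12 rad and value of joint ring below 0.6 rad), for 0.2 s.
2. the ring is snapped shut under the pin's tip, the pin still home (z of pin in the frame of slot between -0.003 and 0.003 m and x of pin in the frame of slot between -0.018 and 0.018 m and y of pin in the frame of slot between -0.004 and 0.004 m and angle between pin's own z axis and vertical below 0.12 rad and value of joint ring above 1.85 rad), for 0.2 s.
At the end, for the whole second after the job is handed in: The pin stands upright (within 7 degrees) in the strap's slot and the tongue's hole, collar within 3 mm of the strap's top, the ring is shut (joint above 1.85 rad), and the pin is at rest (all of step 2 and linear speed of pin below 0.02 m/s); the robot touches nothing.
It fails at once if the pin is forced: more than 40 N between pin (with ring) and the base rail, strap or tongue (contact force between pin and hitch above 40 N).
It fails at once if a loose bystander is disturbed (moved more than 20 mm) (distance of any of wheel, spanner, jar, bolt, spacer, carton, bowl from where it was at the start of the episode above 0.02 m).
It also fails if it takes over 72 s, if anything falls off the work surface, if the arm or the gripper's body presses on something with over 40 N, if the wrist force passes 120 N, or if a joint passes its speed limit or range.

## Working session

There is one attempt and no reset: what is moved stays moved. The work goes in short steps, Python scripts to look and compute and a tool call to move; the robot and the scene stay as the last step left them, time stands still between calls to the robot, and variables do not carry over. Pictures are saved under pics/ and viewed, and the job is handed in when it is done.

Besides the shell and the picture viewer there is one more tool, called after "Emit:" by a JSON object that holds its "api" and its "payload". play_rows: Moves the arm, as the interface text tells. Its arguments: {"type":"object","properties":{"motion":{"type":"array","items":{"type":"array"}}},"required":["motion"]}

```bash
mkdir -p pics; ls; python3 - <<'E'
from plant import state,cams,nets
import cv2,numpy as np
s=state();print(s)
for c in("side","top"):
    im,d=cams.grab_frame(c);cv2.imwrite(f"pics/{c}0.png",im[:,:,::-1]);np.save(f"pics/{c}0.npy",d)
    print(c,cams.camera_info(c))
    for t in("pin","pin_grip","ring_bar","pin_tip","keeper","slot","strap_end","hitch","wheel","spanner","jar","bolt","spacer","carton","bowl"):
        r=nets.landmark_of(c,t);print(t,[(round(x["score"],2),np.round(x["at"],3).tolist()) for x in r[:2]])
print(state()["time"])
E
```

```text
pics
{'time': 0.0, 'joint_pos': array([ 1.13100668e+00,  5.33667637e-02,  1.61429466e+00, -9.15609290e-07,
        1.47599098e+00, -1.18997773e-01]), 'joint_vel': array([-2.00819338e-04,  5.72618140e-05,  1.07282490e-03, -2.08216172e-03,
        6.22726772e-04, -1.25635962e-05]), 'joint_efforts': array([ 7.76980869e-04, -3.93667710e+01, -3.70184541e+01, -1.27832055e-05,
        6.74498384e-03, -1.27276451e-05]), 'tool_pos': array([0.19680612, 0.5925509 , 0.23005648]), 'tool_rot': array([ 0.57279946, -0.41408058,  0.5740731 ,  0.41337409]), 'contact_force': array([ 0.17072195, -0.36478562, -0.36245392]), 'ft_torque': array([ 0.01807022, -0.00758456,  0.04276064]), 'gripper_width': 1.0003358461748586}
side {'K': array([[463.67149174,   0.        , 259.9064512 ],
       [  0.        , 463.67149174, 195.30448514],
       [  0.        ,   0.        ,   1.        ]]), 'k1': -0.0849923392002745, 'rvec': array([ 2.44217543, -0.32548078,  0.10970999]), 'tvec': array([-0.5346425 ,  0.15318233,  1.27549434])}
pin [(0.52, [0.518, -0.2, 0.106]), (0.45, [0.519, 0.241, 0.07])]
pin_grip [(0.51, [0.5
[... 947 characters left out ...]
50806925])}
pin [(0.62, [0.516, 0.248, 0.065])]
pin_grip [(0.66, [0.516, 0.244, 0.087])]
ring_bar [(0.59, [0.574, 0.229, 0.097]), (0.59, [0.49, -0.19, 0.108])]
pin_tip []
keeper [(0.49, [0.519, 0.243, -0.002]), (0.27, [0.672, 0.418, -0.004])]
slot [(0.76, [0.491, -0.19, 0.106])]
strap_end [(0.66, [0.519, -0.196, 0.107])]
hitch [(0.87, [0.488, -0.193, -0.003])]
wheel [(0.74, [0.71, 0.128, -0.001]), (0.63, [0.516, -0.198, 0.106])]
spanner [(0.62, [0.428, -0.432, 0.004])]
jar [(0.74, [0.717, -0.125, 0.002]), (0.28, [0.605, 0.011, -0.001])]
bolt [(0.47, [0.434, -0.007, -0.003])]
spacer [(0.55, [0.606, 0.008, -0.0])]
carton [(0.65, [0.453, 0.397, -0.002])]
bowl [(0.81, [0.671, 0.422, 0.002])]
1.6
```

View pics/side0.png

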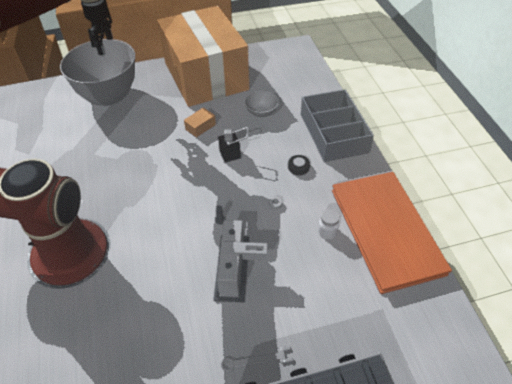

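View pics/top0.png

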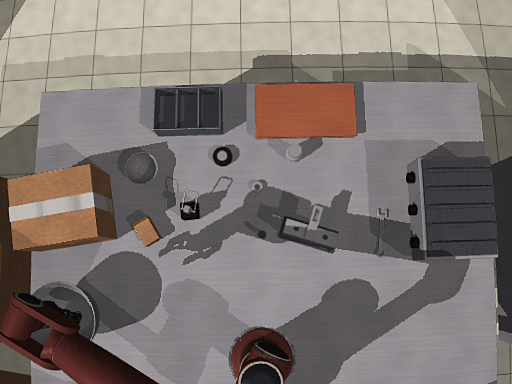

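```bash
cat > h.py <<'E'
import cv2,numpy as np
from plant import cams
def proj(c,P):
    i=cams.camera_info(c);R=cv2.Rodrigues(np.array(i["rvec"]))[0]
    p=np.asarray(P,float)@R.T+i["tvec"];s=p[...,:2]/p[...,2:]
    r2=(s**2).sum(-1,keepdims=True);s=s*(1+i["k1"]*r2)
    K=i["K"];return s*[K[0,0],K[1,1]]+[K[0,2],K[1,2]]
def ortho(c,im,cx,cy,z,half,n=560):
    # image up = +x, left = +y
    v,u=np.mgrid[0:n,0:n];x=cx+half-(v+.5)/n*2*half;y=cy+half-(u+.5)/n*2*half
    m=proj(c,np.stack([x,y,np.full_like(x,z)],-1)).astype(np.float32)
    return cv2.remap(im,m[...,0],m[...,1],cv2.INTER_CUBIC)
def unproj(c,d,us,vs):
    i=cams.camera_info(c);K=i["K"];R=cv2.Rodrigues(np.array(i["rvec"]))[0]
    s=cv2.undistortPoints(np.stack([us,vs],-1).reshape(-1,1,2).astype(float),K,np.array([i["k1"],0,0,0,0.])).reshape(-1,2)
    z=d[vs,us].reshape(-1);p=np.c_[s*z[:,None],z];return (p-i["tvec"])@R
def cloud(c,d,cx,cy,half):
    v,u=np.mgrid[0:384,0:512];v=v.ravel();u=u.ravel();k=d[v,u]>0;u=u[k];v=v[k]
    p=unproj(c,d,u,v);m=(abs(p[:,0]-cx)<half)&(abs(p[:,1]-cy)<half);return p[m],u[m],v[m]
E
python3 - <<'E'
from h import *
for c in("side","top"):
    im=cv2.imread(f"pics/{c}0.png");d=np.load(f"pics/{c}0.npy")
    a=ortho(c,im,.54,.24,.102,.07,390);b=ortho(c,im,.48,-.19,.105,.07,390)
    cv2.imwrite(f"pics/z_{c}.png",np.hstack([a,b]))
    for n,(cx,cy) in dict(pin=(.54,.24),strap=(.48,-.19)).items():
        p,_,_=cloud(c,d,cx,cy,.07)
        lo,hi=(.09,.12)
        q=p[(p[:,2]>lo)&(p[:,2]<hi)]
        print(c,n,len(q));print(np.round(q[np.argsort(q[:,0])],3)[:: max(1,len(q)//40)].tolist())
        if n=="strap":print(cv2.minAreaRect((q[:,:2]*1000).astype(np.float32)))
E
```

```text
side pin 99
[[0.503, 0.235, 0.095], [0.503, 0.234, 0.105], [0.505, 0.242, 0.105], [0.506, 0.243, 0.108], [0.506, 0.23, 0.103], [0.508, 0.239, 0.103], [0.508, 0.231, 0.098], [0.509, 0.232, 0.101], [0.51, 0.233, 0.108], [0.51, 0.25, 0.105], [0.512, 0.232, 0.092], [0.512, 0.234, 0.093], [0.512, 0.233, 0.103], [0.514, 0.252, 0.102], [0.515, 0.231, 0.095], [0.515, 0.23, 0.109], [0.516, 0.234, 0.097], [0.517, 0.239, 0.104], [0.518, 0.23, 0.096], [0.518, 0.245, 0.103], [0.519, 0.232, 0.107], [0.52, 0.225, 0.1], [0.52, 0.229, 0.092], [0.521, 0.227, 0.106], [0.522, 0.249, 0.102], [0.523, 0.24, 0.103], [0.524, 0.229, 0.095], [0.524, 0.243, 0.103], [0.525, 0.234, 0.103], [0.527, 0.24, 0.102], [0.537, 0.207, 0.091], [0.547, 0.208, 0.092], [0.553, 0.204, 0.094], [0.554, 0.249, 0.09], [0.557, 0.209, 0.093], [0.559, 0.246, 0.092], [0.56, 0.209, 0.096], [0.563, 0.206, 0.098], [0.564, 0.252, 0.094], [0.566, 0.207, 0.1], [0.567, 0.249, 0.096], [0.569, 0.217, 0.099], [0.57, 0.221, 0.099], [0.57, 0.248, 0.096], [0.571, 0.216, 0.1], [0.572, 0.245, 0.098], [0.573, 0.246, 0.102], [0.575, 0.23, 0.102], [0.5
[... 2513 characters left out ...]
0.096], [0.435, -0.138, 0.092], [0.437, -0.201, 0.097], [0.438, -0.124, 0.099], [0.44, -0.16, 0.108], [0.441, -0.131, 0.098], [0.443, -0.205, 0.093], [0.446, -0.177, 0.105], [0.448, -0.151, 0.095], [0.45, -0.191, 0.096], [0.453, -0.17, 0.107], [0.454, -0.148, 0.094], [0.458, -0.148, 0.096], [0.46, -0.167, 0.105], [0.463, -0.184, 0.107], [0.465, -0.122, 0.094], [0.468, -0.135, 0.093], [0.473, -0.188, 0.103], [0.477, -0.182, 0.095], [0.483, -0.182, 0.102], [0.489, -0.198, 0.103], [0.493, -0.186, 0.097], [0.5, -0.183, 0.097], [0.51, -0.203, 0.1], [0.514, -0.19, 0.096], [0.52, -0.187, 0.098]]
((466.3236389160156, -188.54629516601562), (112.84654998779297, 136.37149047851562), 0.6531665325164795)
```

```bash
python3 -c "
import cv2
for c in ('side','top'): print(cv2.imread(f'pics/z_{c}.png').shape)"
```

```text
(390, 780, 3)
(390, 780, 3)
```

View pics/z_top.png

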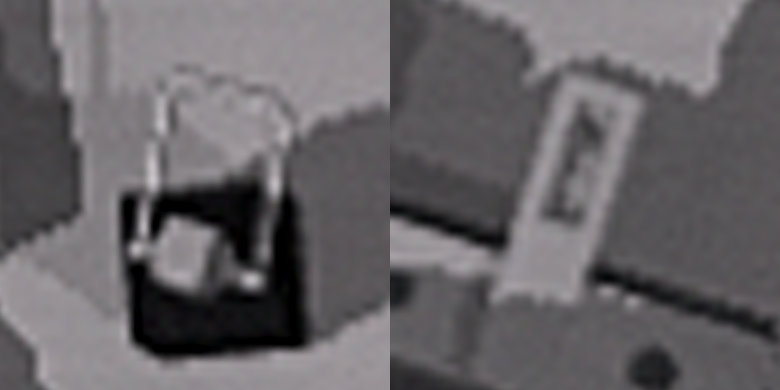

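View pics/z_side.png

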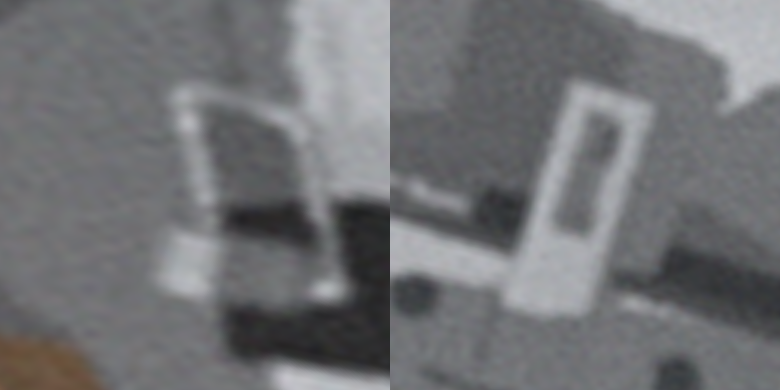

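```bash
cat > fit.py <<'E'
from h import *
from scipy.optimize import differential_evolution
from scipy.ndimage import map_coordinates
def rect(x0,x1,y0,y1,z,n=30):
    t=np.linspace(0.03,.97,n);o=np.ones(n);P=[];N=[]
    for a,b,nx,ny in((x0+(x1-x0)*t,y0*o,0,-1),(x0+(x1-x0)*t,y1*o,0,1),(x0*o,y0+(y1-y0)*t,-1,0),(x1*o,y0+(y1-y0)*t,1,0)):
        P.append(np.c_[a,b,z*o]);N.append(np.tile([nx,ny,0.],(n,1)))
    return P,N   # outward normals
def score(g,c,P,N,q,e=.0015):
    ca,sa=np.cos(q[2]),np.sin(q[2]);R=np.array([[ca,-sa,0],[sa,ca,0],[0,0,1]])
    W=P@R.T+[q[0],q[1],0];M=N@R.T
    a=proj(c,W-e*M);b=proj(c,W+e*M)
    return map_coordinates(g,[a[:,1],a[:,0]],order=1)-map_coordinates(g,[b[:,1],b[:,0]],order=1)
def fit(g,cs,segs,q0,r=(.012,.012,.25)):
    # segs: (P,N,weight)
    f=lambda q:-sum(w*np.clip(score(gg,c,P,N,q),-40,60).mean() for gg,c in zip(g,cs) for P,N,w in segs)
    s=differential_evolution(f,[(a-b,a+b) for a,b in zip(q0,r)],seed=1,maxiter=60,popsize=12,tol=1e-6)
    return s.x,-s.fun
def strapsegs():
    P,N=rect(-.035,.03,-.015,.015,.105);S=[(P[i],N[i],1) for i in(0,1,3)]
    P,N=rect(-.022,.022,-.007,.007,.105,20);S+=[(P[i],-N[i],.7) for i in range(4)]
    return S
E
python3 - <<'E'
from fit import *
g={c:cv2.cvtColor(cv2.imread(f"pics/{c}0.png"),cv2.COLOR_BGR2GRAY).astype(float) for c in("side","top")}
S=strapsegs()
for cs in(["side"],["top"],["side","top"]):
    print("strap",cs,*fit([g[c] for c in cs],cs,S,(.489,-.19,-.28)))
P,N=rect(-.012,.012,-.01,.01,.104);B=[(P[i],N[i],1) for i in range(4)]
P,N=rect(-.028,.028,-.028,.028,.066);K=[(P[i],-N[i],.7) for i in range(4)]
# ring: arms and bar as bright lines
t=np.linspace(0,1,30)
a=np.deg2rad(25);def_=lambda r,y:np.c_[r*np.cos(a),y,.071+r*np.sin(a)]
R=[]
for y in(-.022,.022):
    p=def_(.025+.041*t,y+0*t)
    for s in(-1,1):R.append((p+[0,s*.0025,0],np.tile([0,s,0.],(30,1)),.5))
p=def_(.066+0*t,-.018+.036*t)
for s in(-1,1):R.append((p+[s*.0025,0,0],np.tile([s,0,0.],(30,1)),.5))
for cs in(["side"],["top"],["side","top"]):
    G=[g[c] for c in cs]
    print("blk",cs,*fit(G,cs,B,(.517,.242,-.26)));print(" keeper",cs,*fit(G,cs,K,(.517,.242,-.26)))
    print(" ring",cs,*fit(G,cs,R,(.517,.242,-.26)));print(" ring+blk",cs,*fit(G,cs,B+R,(.517,.242,-.26)))
for c in("side","top"):
    d=np.load(f"pics/{c}0.npy");p,u,v=cloud(c,d,.44,-.17,.16)
    q=p[(p[:,2]>.089)&(p[:,2]<.101)]
    r=cv2.minAreaRect((q[:,:2]*1000).astype(np.float32));print(c,"rail",len(q),r)
E
```

```text
Traceback (most recent call last):
  File "fit.py", line 17, in fit
    s=differential_evolution(f,[(a-b,a+b) for a,b in zip(q0,r)],seed=1,maxiter=60,popsize=12,tol=1e-6)
  File "fit.py", line 16, in <lambda>
    f=lambda q:-sum(w*np.clip(score(gg,c,P,N,q),-40,60).mean() for gg,c in zip(g,cs) for P,N,w in segs)
                ~~~^^^^^^^^^^^^^^^^^^^^^^^^^^^^^^^^^^^^^^^^^^^^^^^^^^^^^^^^^^^^^^^^^^^^^^^^^^^^^^^^^^^^
  File "fit.py", line 16, in <genexpr>
    f=lambda q:-sum(w*np.clip(score(gg,c,P,N,q),-40,60).mean() for gg,c in zip(g,cs) for P,N,w in segs)
                              ~~~~~^^^^^^^^^^^^
  File "fit.py", line 12, in score
    a=proj(c,W-e*M);b=proj(c,W+e*M)
  File "h.py", line 4, in proj
    i=cams.camera_info(c);R=cv2.Rodrigues(np.array(i["rvec"]))[0]
ValueError: time passes only in moves, steps and waits
```

```bash
python3 - <<'E'
import re
s=open('h.py').read().replace("from plant import cams","from plant import cams\nfrom functools import lru_cache\n@lru_cache\ndef info(c): return cams.camera_info(c)").replace("i=cams.camera_info(c)","i=info(c)")
open('h.py','w').write(s)
E
cat > fitall.py <<'E'
from fit import *
g={c:cv2.cvtColor(cv2.imread(f"pics/{c}0.png"),cv2.COLOR_BGR2GRAY).astype(float) for c in("side","top")}
S=strapsegs()
for cs in(["side"],["top"],["side","top"]):
    print("strap",cs,*fit([g[c] for c in cs],cs,S,(.489,-.19,-.28)))
P,N=rect(-.012,.012,-.01,.01,.104);B=[(P[i],N[i],1) for i in range(4)]
P,N=rect(-.028,.028,-.028,.028,.066);K=[(P[i],-N[i],.7) for i in range(4)]
t=np.linspace(0,1,30)
a=np.deg2rad(25);f_=lambda r,y:np.c_[r*np.cos(a),y,.071+r*np.sin(a)]
R=[]
for y in(-.022,.022):
    p=f_(.025+.041*t,y+0*t)
    for s in(-1,1):R.append((p+[0,s*.0025,0],np.tile([0,s,0.],(30,1)),.5))
p=f_(.066+0*t,-.018+.036*t)
for s in(-1,1):R.append((p+[s*.0025,0,0],np.tile([s,0,0.],(30,1)),.5))
for cs in(["side"],["top"],["side","top"]):
    G=[g[c] for c in cs]
    print("blk",cs,*fit(G,cs,B,(.517,.242,-.26)));print(" keeper",cs,*fit(G,cs,K,(.517,.242,-.26)))
    print(" ring",cs,*fit(G,cs,R,(.517,.242,-.26)));print(" ring+blk",cs,*fit(G,cs,B+R,(.517,.242,-.26)))
for c in("side","top"):
    d=np.load(f"pics/{c}0.npy");p,u,v=cloud(c,d,.44,-.17,.16)
    q=p[(p[:,2]>.089)&(p[:,2]<.101)]
    r=cv2.minAreaRect((q[:,:2]*1000).astype(np.float32));print(c,"rail",len(q),r)
E
python3 fitall.py
```

```text
strap ['side'] [ 0.48821272 -0.19115326 -0.29416448] 181.34614195986043
strap ['top'] [ 0.49126156 -0.18761423 -0.31274617] 182.3070621182717
strap ['side', 'top'] [ 0.48962861 -0.18907169 -0.31274588] 282.7187548083429
blk ['side'] [ 0.51485604  0.23853548 -0.2522349 ] 85.13208936488522
 keeper ['side'] [ 0.51166667  0.24150991 -0.11694029] 48.03395891827945
 ring ['side'] [ 0.51513507  0.24166047 -0.24554612] 45.80696784970097
 ring+blk ['side'] [ 0.51480777  0.24000998 -0.21543712] 125.34246105483085
blk ['top'] [ 0.51881711  0.2441514  -0.28922042] 203.08501148165203
 keeper ['top'] [ 0.51465355  0.23595273 -0.01      ] 84.62701396524916
 ring ['top'] [ 0.505       0.24690615 -0.26640308] 84.46380950091387
 ring+blk ['top'] [ 0.51842122  0.24437251 -0.26016344] 269.649396070447
blk ['side', 'top'] [ 0.51797294  0.24395373 -0.27763882] 247.46863910816703
 keeper ['side', 'top'] [ 0.51269275  0.23955017 -0.14957288] 114.93279765463475
 ring ['side', 'top'] [ 0.51766156  0.24453928 -0.26709283] 101.23571734433679
 ring+blk ['side', 'top'] [ 0.51782868  0.24408048 -0.25760923] 347.44345635630606
side rail 1106 ((457.7537841796875, -182.33871459960938), (183.533203125, 112.53541564941406), 72.9919204711914)
top rail 708 ((464.4924011230469, -178.51739501953125), (182.02818298339844, 117.40779876708984), 71.69953155517578)
```

```bash
cat > st.py <<'E'
from plant import state
import numpy as np
from scipy.spatial.transform import Rotation as R
s=state();q=s["tool_rot"];M=R.from_quat(q,scalar_first=True).as_matrix()
print("t",round(s["time"],2),"pos",np.round(s["tool_pos"],4),"F",np.round(s["contact_force"],2),"T",np.round(s["ft_torque"],2),"w",round(s["gripper_width"],4),"x",np.round(M[:,0],3),"z",np.round(M[:,2],3),"zyaw",np.arctan2(M[1,2],M[0,2]),"j6",s["joint_pos"][5])
E
python3 st.py
```

```text
t 1.6 pos [0.1971 0.5931 0.2313] F [ 0.53 -0.22  0.46] T [-0.05  0.01 -0.02] w 1.0009 x [-0.  0. -1.] z [0.315 0.949 0.   ] zyaw 1.2499567068935957 j6 -0.11899609611161809
```

Emit:
{"api": "play_rows", "payload": {"motion": [[-1,[0.03,-0.033,0],0.06],[-1,[0.063,-0.069,0],0.06],[-1,[0.096,-0.105,0],0.06],[-1,[0.129,-0.141,0],0.06],[-1,[0.16,-0.175,0],0.06]]}}

```text
time: 2.1
tool_pos: [0.3582, 0.4165, 0.2316]
tool_rot: [0.561, -0.431, 0.56, 0.431]
contact_force: [-0.1, 0.6, -0.2]
gripper_width: 1.004
```

Emit:
{"api": "play_rows", "payload": {"motion": [[-1,[0.033,-0.036,0],0],[-1,[0.066,-0.072,0],0],[-1,[0.099,-0.108,0],0],[-1,[0.13,-0.142,0],0],[-1,[0.16,-0.176,0],0]]}}

```text
time: 2.6
tool_pos: [0.5182, 0.2404, 0.2316]
tool_rot: [0.561, -0.431, 0.561, 0.431]
contact_force: [0.8, 0.1, -0.2]
gripper_width: 0.997
```

Emit:
{"api": "play_rows", "payload": {"motion": [[-1,[0,0,-0.03],0],[-1,[0,0,-0.06],0],[-1,[0,0,-0.08],0],[-1,[0,0,-0.08],0],[-1,[0,0,-0.08],0]]}}

```text
time: 3.1
tool_pos: [0.5171, 0.2421, 0.1516]
tool_rot: [0.561, -0.431, 0.561, 0.431]
contact_force: [0.9, 0.9, 0.7]
gripper_width: 0.999
```

```bash
python3 st.py; python3 - <<'E'
from h import *
o=[]
for c in("side","top"):
    im,d=cams.grab_frame(c);im=im[:,:,::-1].copy();cv2.imwrite(f"pics/{c}1.png",im)
    u=proj(c,[.517,.242,.1]).astype(int);u=np.clip(u,50,330)
    o.append(cv2.resize(im[u[1]-50:u[1]+50,u[0]-50:u[0]+50],(390,390),interpolation=2))
cv2.imwrite("pics/z1.png",np.hstack(o))
E
```

```text
t 3.1 pos [0.5171 0.2421 0.1516] F [0.93 0.88 0.67] T [0.   0.03 0.  ] w 0.9985 x [-0. -0. -1.] z [ 0.258  0.966 -0.   ] zyaw 1.310092477714628 j6 -1.002452005195413
```

View pics/z1.png

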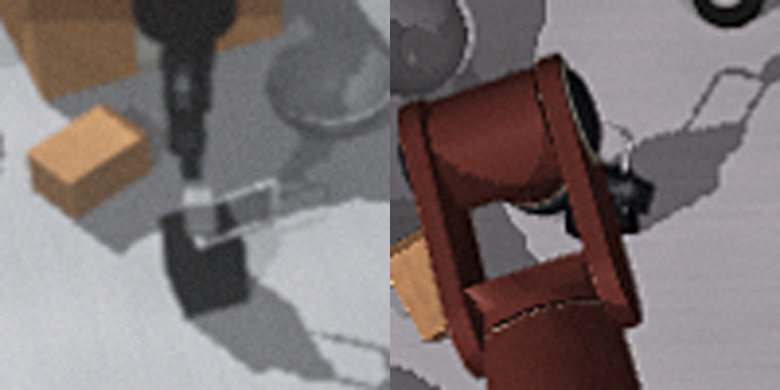

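Emit:
{"api": "play_rows", "payload": {"motion": [[-1,[0,0,-0.03],0],[-1,[0,0,-0.055],0],[-1,[0,0,-0.07],0],[-1,[0,0,-0.07],0],[-1,[0,0,-0.07],0]]}}

```text
time: 3.7
tool_pos: [0.5178, 0.2424, 0.0826]
tool_rot: [0.561, -0.431, 0.56, 0.431]
contact_force: [0.6, -0.2, -0.5]
gripper_width: 1.0
```

Emit:
{"api": "play_rows", "payload": {"motion": [[0,[0,0,0],0],[0.3,[0,0,0],0],[0.4,[0,0,0],0],[0.45,[0,0,0],0],[0.5,[0,0,0],0]]}}

```text
time: 4.2
tool_pos: [0.5172, 0.2422, 0.0816]
tool_rot: [0.561, -0.431, 0.561, 0.431]
contact_force: [1.3, 0.8, 1.0]
gripper_width: 0.252
```

Emit:
{"api": "play_rows", "payload": {"motion": [[0.55,[0,0,0],0],[0.57,[0,0,0],0]]}}

```text
time: 4.4
tool_pos: [0.5172, 0.2422, 0.0817]
tool_rot: [0.561, -0.431, 0.561, 0.431]
contact_force: [-0.3, 0.3, 2.1]
gripper_width: 0.224
```

```bash
python3 st.py
```

```text
t 4.4 pos [0.5172 0.2422 0.0817] F [-0.29  0.31  2.06] T [ 0.05  0.11 -0.08] w 0.2245 x [ 0.  0. -1.] z [0.258 0.966 0.   ] zyaw 1.309975082670538 j6 -1.0023915133432846
```

Emit:
{"api": "play_rows", "payload": {"motion": [[0.7,[0,0,0],0],[1,[0,0,0],0],[1,[0,0,0],0],[1,[0,0,0],0]]}}

```text
time: 4.8
tool_pos: [0.5172, 0.2422, 0.0817]
tool_rot: [0.561, -0.431, 0.561, 0.431]
contact_force: [-0.8, 0.2, 5.2]
gripper_width: 0.221
```

```bash
python3 st.py
```

```text
t 4.8 pos [0.5172 0.2422 0.0817] F [-0.83  0.16  5.17] T [0.03 0.25 0.  ] w 0.2208 x [ 0.  0. -1.] z [0.258 0.966 0.   ] zyaw 1.3100096928464424 j6 -1.0024021772319893
```

Emit:
{"api": "play_rows", "payload": {"motion": [[1,[0,0,0.015],0],[1,[0,0,0.04],0],[1,[0,0,0.07],0],[1,[0,0,0.1],0],[1,[0,0,0.12],0]]}}

```text
time: 5.3
tool_pos: [0.5173, 0.242, 0.2033]
tool_rot: [0.561, -0.431, 0.56, 0.43]
contact_force: [-0.0, -1.1, -2.2]
gripper_width: 0.217
```

```bash
python3 st.py;python3 - <<'E'
from h import *
im,d=cams.grab_frame("side");im=im[:,:,::-1].copy()
u=proj("side",[.517,.242,.15]).astype(int)
cv2.imwrite("pics/z2.png",cv2.resize(im[u[1]-50:u[1]+50,u[0]-50:u[0]+50],(500,500),interpolation=2))
E
```

```text
t 5.3 pos [0.5173 0.242  0.2033] F [-0.01 -1.13 -2.24] T [-0.01 -0.11  0.03] w 0.2165 x [ 0.001 -0.    -1.   ] z [0.258 0.966 0.   ] zyaw 1.3099229189699797 j6 -1.002426898714864
```

View pics/z2.png

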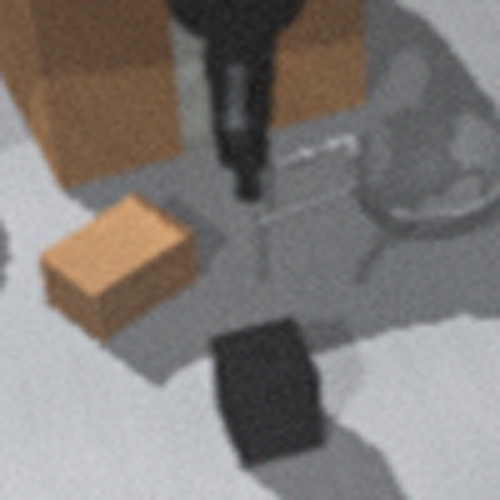

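```bash
python3 - <<'E'
from h import *
o=[]
for c in("side","top"):
    a=np.mean([cams.grab_frame(c)[0].astype(np.float32) for _ in range(4)],0)[:,:,::-1]
    r=ortho(c,a,.4897,-.1893,.105,.035,390)
    M=cv2.getRotationMatrix2D((195,195),17.5,1)
    r=cv2.warpAffine(r,M,(390,390));r=np.clip((r-40)*1.5,0,255);o.append(r)
    print(c)
cv2.imwrite("pics/z3.png",np.hstack(o))
E
```

```text
side
top[ WARN:0@10.427] global loadsave.cpp:1063 imwrite_ Unsupported depth image for selected encoder is fallbacked to CV_8U.
```

View pics/z3.png

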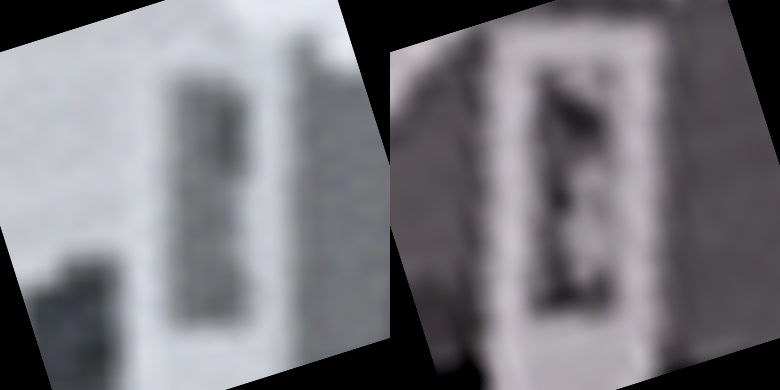

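Emit:
{"api": "play_rows", "payload": {"motion": [[1,[-0.003,-0.045,0],-0.02],[1,[-0.005,-0.09,0],-0.045],[1,[-0.008,-0.135,0],-0.045],[1,[-0.011,-0.18,0],-0.045],[1,[-0.014,-0.22,0],-0.045]]}}

```text
time: 6.25
tool_pos: [0.5023, 0.0203, 0.2005]
tool_rot: [0.57, -0.418, 0.571, 0.418]
contact_force: [-0.2, 0.2, -1.4]
gripper_width: 0.222
```

Emit:
{"api": "play_rows", "payload": {"motion": [[1,[-0.003,-0.045,0],0],[1,[-0.006,-0.09,0],0],[1,[-0.009,-0.135,0],0],[1,[-0.012,-0.18,0],0],[1,[-0.013,-0.211,0],0]]}}

```text
time: 6.75
tool_pos: [0.4891, -0.1914, 0.2005]
tool_rot: [0.57, -0.417, 0.571, 0.418]
contact_force: [-0.5, 1.9, -0.9]
gripper_width: 0.224
```

Emit:
{"api": "play_rows", "payload": {"motion": [[1,[0,0,0],0],[1,[0,0,0],0]]}}

```text
time: 6.95
tool_pos: [0.4896, -0.1891, 0.2004]
tool_rot: [0.571, -0.417, 0.571, 0.418]
contact_force: [0.4, -1.1, -1.9]
gripper_width: 0.217
```

```bash
python3 st.py;python3 - <<'E'
from h import *
o=[]
for c in("side","top"):
    im,d=cams.grab_frame(c);im=im[:,:,::-1].copy();cv2.imwrite(f"pics/{c}4.png",im)
    u=proj(c,[.49,-.19,.13]).astype(int)
    o.append(cv2.resize(im[u[1]-40:u[1]+40,u[0]-40:u[0]+40],(400,400),interpolation=2))
cv2.imwrite("pics/z4.png",np.hstack(o))
E
```

```text
t 6.95 pos [ 0.4896 -0.1891  0.2004] F [ 0.44 -1.08 -1.89] T [-0.01 -0.02  0.03] w 0.2168 x [-0.001  0.001 -1.   ] z [0.303 0.953 0.001] zyaw 1.26339597787181 j6 -1.7741906095902615
```

View pics/z4.png

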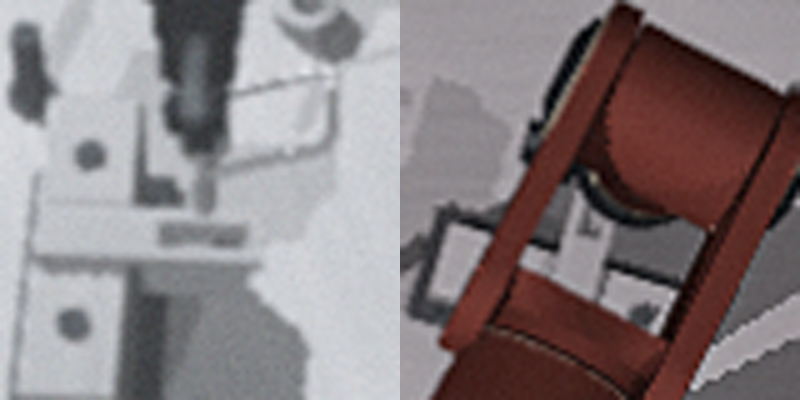

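Emit:
{"api": "play_rows", "payload": {"motion": [[1,[0,0,-0.01],0],[1,[0,0,-0.018],0],[1,[0,0,-0.018],0],[1,[0,0,-0.018],0]]}}

```text
time: 7.45
tool_pos: [0.4898, -0.1883, 0.1825]
tool_rot: [0.57, -0.418, 0.57, 0.419]
contact_force: [0.1, -0.0, -2.2]
gripper_width: 0.217
```

```bash
python3 st.py;cat > look.py <<'E'
import sys
from h import *
n=sys.argv[1]
a=np.mean([cams.grab_frame("side")[0].astype(np.float32) for _ in range(3)],0)[:,:,::-1]
a=a.clip(0,255).astype(np.uint8)
cv2.imwrite(f"pics/raw{n}.png",a)
u=proj("side",[.495,-.19,.12]);x0,y0=(u-[30,30]).astype(int)
b=cv2.resize(a[y0:y0+60,x0:x0+60],(600,600),interpolation=cv2.INTER_CUBIC)
print("crop origin",x0,y0,"x10")
cv2.imwrite(f"pics/z{n}.png",b)
E
python3 look.py 5
```

```text
t 7.45 pos [ 0.4898 -0.1883  0.1825] F [ 0.1  -0.02 -2.21] T [-0.03  0.01 -0.04] w 0.2171 x [-0.001  0.001 -1.   ] z [0.3   0.954 0.   ] zyaw 1.2657407603335764 j6 -1.7746072425244233
crop origin 226 213 x10
```

View pics/z5.png

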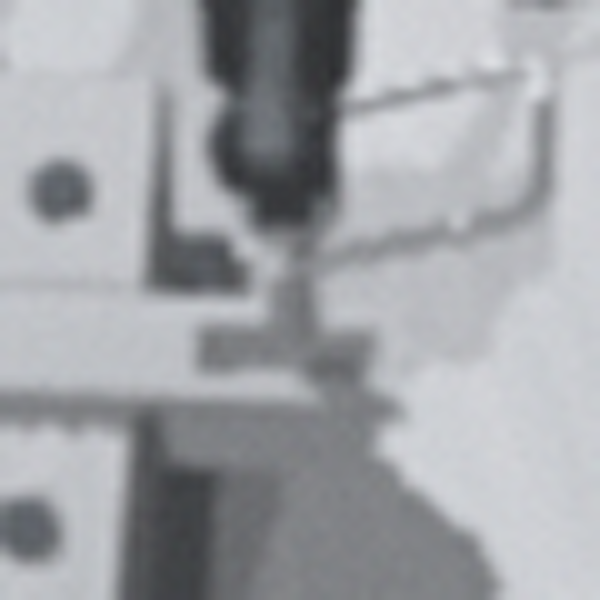

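```bash
python3 - <<'E'
from h import *
a=cv2.imread("pics/raw5.png");b=cv2.resize(a[213:273,226:286],(600,600),interpolation=cv2.INTER_CUBIC)
def pl(P,col,cl=True):
    q=((proj("side",P)-[226,213]+.5)*10-.5)
    cv2.polylines(b,[np.round(q).astype(int)],cl,col,1)
def loc(o,yaw,L):
    L=np.array(L,float);c,s=np.cos(yaw),np.sin(yaw);return np.c_[o[0]+c*L[:,0]-s*L[:,1],o[1]+s*L[:,0]+c*L[:,1],L[:,2]]
o=(.4882,-.1912);yw=-.305
pl(loc(o,yw,[(-.022,-.007,.105),(.022,-.007,.105),(.022,.007,.105),(-.022,.007,.105)]),(0,0,255))
pl(loc(o,yw,[(-.04,-.015,.105),(.03,-.015,.105),(.03,.015,.105),(-.04,.015,.105)]),(0,0,255))
t=np.linspace(0,6.3,40)
for pin,col in(((.4882,-.1912),(0,255,0)),):
    zo=.1825-.0157
    for dz,r in((-.056,.0053),(-.051,.006),(0,.006)):
        pl(np.c_[pin[0]+r*np.cos(t),pin[1]+r*np.sin(t),0*t+zo+dz],col)
    A=np.deg2rad(25)
    pl(loc(pin,yw,[(0,-.022,zo+.005),(.066*np.cos(A),-.022,zo+.005+.066*np.sin(A)),(.066*np.cos(A),.022,zo+.005+.066*np.sin(A)),(0,.022,zo+.005)]),col)
cv2.imwrite("pics/z6.png",b)
E
```

```text
(no output)
```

View pics/z6.png

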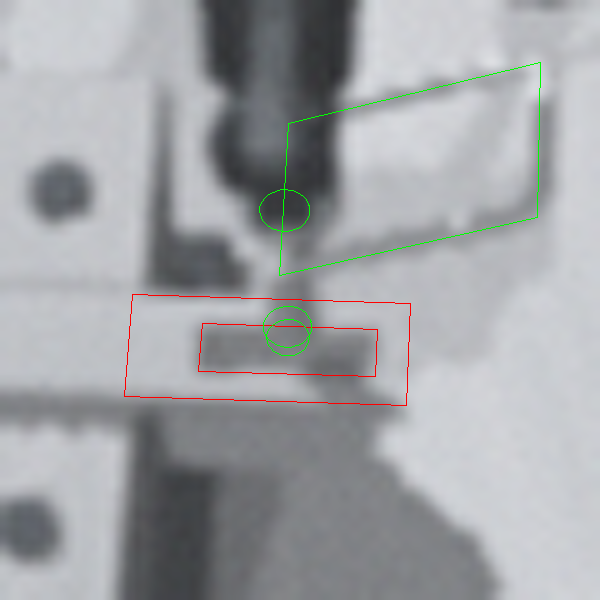

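Emit:
{"api": "play_rows", "payload": {"motion": [[1,[0.004,-0.001,0],0],[1,[0.004,-0.001,-0.002],0],[1,[0.004,-0.001,-0.004],0],[1,[0.004,-0.001,-0.004],0],[1,[0.004,-0.001,-0.004],0]]}}

```text
time: 8.1
tool_pos: [0.494, -0.1899, 0.1791]
tool_rot: [0.57, -0.418, 0.57, 0.418]
contact_force: [-0.1, -0.1, -2.4]
gripper_width: 0.22
```

Emit:
{"api": "play_rows", "payload": {"motion": [[1,[0,0,-0.0005],0],[1,[0,0,-0.001],0],[1,[0,0,-0.0015],0],[1,[0,0,-0.0015],0]]}}

```text
time: 8.5
tool_pos: [0.494, -0.1898, 0.1777]
tool_rot: [0.57, -0.418, 0.57, 0.418]
contact_force: [0.3, -0.6, -1.3]
gripper_width: 0.217
```

```bash
python3 st.py
```

```text
t 8.5 pos [ 0.494  -0.1898  0.1777] F [ 0.25 -0.64 -1.28] T [0.04 0.02 0.02] w 0.2173 x [-0.  0. -1.] z [0.301 0.954 0.   ] zyaw 1.2650358769825856 j6 -1.772613827316753
```

Emit:
{"api": "play_rows", "payload": {"motion": [[1,[0,0,-0.0005],0],[1,[0,0,-0.001],0],[1,[0,0,-0.001],0]]}}

```text
time: 8.8
tool_pos: [0.494, -0.1899, 0.1767]
tool_rot: [0.57, -0.418, 0.57, 0.418]
contact_force: [0.5, 0.1, -1.8]
gripper_width: 0.219
```

Emit:
{"api": "play_rows", "payload": {"motion": [[1,[0,0,-0.0005],0],[1,[0,0,-0.001],0],[1,[0,0,-0.001],0]]}}

```text
time: 9.1
tool_pos: [0.494, -0.1899, 0.1757]
tool_rot: [0.57, -0.418, 0.57, 0.418]
contact_force: [0.4, 1.7, -1.6]
gripper_width: 0.22
```

Emit:
{"api": "play_rows", "payload": {"motion": [[1,[0,0,-0.0005],0],[1,[0,0,-0.001],0],[1,[0,0,-0.001],0]]}}

```text
time: 9.4
tool_pos: [0.494, -0.1899, 0.1747]
tool_rot: [0.57, -0.418, 0.57, 0.418]
contact_force: [0.2, -0.4, -1.3]
gripper_width: 0.22
```

```bash
python3 st.py
```

```text
t 9.4 pos [ 0.494  -0.1899  0.1747] F [ 0.22 -0.38 -1.29] T [ 0.03 -0.    0.06] w 0.2198 x [-0.  0. -1.] z [0.301 0.954 0.   ] zyaw 1.265036147115622 j6 -1.7726296653548206
```

Emit:
{"api": "play_rows", "payload": {"motion": [[1,[0,0,-0.0005],0],[1,[0,0,-0.001],0],[1,[0,0,-0.0015],0],[1,[0,0,-0.0015],0]]}}

```text
time: 9.8
tool_pos: [0.494, -0.1899, 0.1732]
tool_rot: [0.57, -0.418, 0.57, 0.418]
contact_force: [-0.7, 0.5, -2.2]
gripper_width: 0.22
```

Emit:
{"api": "play_rows", "payload": {"motion": [[1,[0,0,-0.0005],0],[1,[0,0,-0.001],0],[1,[0,0,-0.0015],0],[1,[0,0,-0.0015],0]]}}

```text
time: 10.2
tool_pos: [0.494, -0.1899, 0.1717]
tool_rot: [0.57, -0.418, 0.57, 0.418]
contact_force: [0.3, 0.1, -1.5]
gripper_width: 0.219
```

```bash
python3 st.py
```

```text
t 10.2 pos [ 0.494  -0.1899  0.1717] F [ 0.3   0.06 -1.48] T [-0.03  0.03 -0.03] w 0.2189 x [-0.  0. -1.] z [0.301 0.954 0.   ] zyaw 1.2650137017807066 j6 -1.7726016717855255
```

Emit:
{"api": "play_rows", "payload": {"motion": [[1,[0,0,-0.0005],0],[1,[0,0,-0.001],0],[1,[0,0,-0.0015],0],[1,[0,0,-0.0015],0]]}}

```text
time: 10.6
tool_pos: [0.494, -0.1899, 0.1702]
tool_rot: [0.57, -0.418, 0.57, 0.418]
contact_force: [0.3, 0.3, -1.3]
gripper_width: 0.22
```

Emit:
{"api": "play_rows", "payload": {"motion": [[1,[0,0,-0.0005],0],[1,[0,0,-0.001],0],[1,[0,0,-0.001],0]]}}

```text
time: 10.9
tool_pos: [0.494, -0.1899, 0.1692]
tool_rot: [0.57, -0.418, 0.57, 0.418]
contact_force: [0.4, 0.5, -1.1]
gripper_width: 0.223
```

Emit:
{"api": "play_rows", "payload": {"motion": [[1,[0,0,-0.0005],0],[1,[0,0,-0.001],0],[1,[0,0,-0.001],0]]}}

```text
time: 11.2
tool_pos: [0.494, -0.1899, 0.1682]
tool_rot: [0.57, -0.418, 0.57, 0.418]
contact_force: [0.0, 0.1, -1.9]
gripper_width: 0.222
```

Emit:
{"api": "play_rows", "payload": {"motion": [[1,[0,0,-0.0005],0],[1,[0,0,-0.0005],0],[1,[0,0,-0.0005],0]]}}

```text
time: 11.5
tool_pos: [0.4941, -0.1899, 0.1678]
tool_rot: [0.57, -0.418, 0.57, 0.418]
contact_force: [0.6, 0.4, -1.6]
gripper_width: 0.224
```

Emit:
{"api": "play_rows", "payload": {"motion": [[1,[0,0,-0.0005],0],[1,[0,0,-0.0005],0]]}}

```text
time: 11.7
tool_pos: [0.4942, -0.1899, 0.1677]
tool_rot: [0.57, -0.418, 0.57, 0.418]
contact_force: [-0.2, -0.0, 0.5]
gripper_width: 0.222
```

Emit:
{"api": "play_rows", "payload": {"motion": [[1,[0,0,-0.0005],0],[1,[0,0,-0.0005],0]]}}

```text
time: 11.9
tool_pos: [0.4943, -0.19, 0.1676]
tool_rot: [0.57, -0.418, 0.57, 0.418]
contact_force: [-0.6, 0.3, 3.8]
gripper_width: 0.217
```

```bash
python3 st.py
```

```text
t 11.9 pos [ 0.4943 -0.19    0.1676] F [-0.57  0.34  3.84] T [ 0.22  0.36 -0.04] w 0.217 x [ 0.001 -0.    -1.   ] z [ 0.301  0.954 -0.   ] zyaw 1.2649984069410836 j6 -1.7725714803620398
```

Emit:
{"api": "play_rows", "payload": {"motion": [[1,[0.00095,-0.0003,0],0],[1,[0.0019,-0.0006,0],0],[1,[0.0019,-0.0006,0],0]]}}

```text
time: 12.2
tool_pos: [0.4959, -0.1906, 0.1676]
tool_rot: [0.57, -0.418, 0.571, 0.418]
contact_force: [-2.5, 1.0, 5.4]
gripper_width: 0.22
```

Emit:
{"api": "play_rows", "payload": {"motion": [[1,[0.00095,-0.0003,0],0],[1,[0.0019,-0.0006,0],0],[1,[0.0019,-0.0006,0],0]]}}

```text
time: 12.5
tool_pos: [0.4978, -0.1912, 0.1674]
tool_rot: [0.57, -0.418, 0.571, 0.418]
contact_force: [-2.7, 0.6, 4.7]
gripper_width: 0.219
```

```bash
python3 st.py
```

```text
t 12.5 pos [ 0.4978 -0.1912  0.1674] F [-2.69  0.63  4.75] T [ 0.24  0.75 -0.02] w 0.2194 x [-0.001 -0.    -1.   ] z [ 0.301  0.954 -0.   ] zyaw 1.2650996404543269 j6 -1.771101720616428
```

Emit:
{"api": "play_rows", "payload": {"motion": [[1,[0.00095,-0.0003,0],0],[1,[0.0019,-0.0006,0],0],[1,[0.0019,-0.0006,0],0]]}}

```text
time: 12.8
tool_pos: [0.4999, -0.1918, 0.1662]
tool_rot: [0.57, -0.418, 0.57, 0.418]
contact_force: [-0.9, 0.7, -1.7]
gripper_width: 0.22
```

Emit:
{"api": "play_rows", "payload": {"motion": [[1,[0.00095,-0.0003,0],0],[1,[0.0019,-0.0006,0],0],[1,[0.0019,-0.0006,0],0]]}}

```text
time: 13.1
tool_pos: [0.5012, -0.1923, 0.166]
tool_rot: [0.57, -0.418, 0.571, 0.418]
contact_force: [-1.2, 0.2, -2.2]
gripper_width: 0.222
```

```bash
python3 st.py
```

```text
t 13.1 pos [ 0.5012 -0.1923  0.166 ] F [-1.17  0.21 -2.21] T [-0.11  0.27 -0.04] w 0.2218 x [-0.002  0.    -1.   ] z [ 0.301  0.954 -0.   ] zyaw 1.265010468556229 j6 -1.769599304453154
```

Emit:
{"api": "play_rows", "payload": {"motion": [[1,[-0.001,0.0003,-0.0005],0],[1,[-0.001,0.0003,-0.001],0],[1,[-0.001,0.0003,-0.0015],0],[1,[-0.001,0.0003,-0.0015],0]]}}

```text
time: 13.5
tool_pos: [0.5007, -0.1921, 0.1654]
tool_rot: [0.57, -0.418, 0.57, 0.418]
contact_force: [-0.2, -0.9, -1.9]
gripper_width: 0.217
```

```bash
python3 st.py
```

```text
t 13.5 pos [ 0.5007 -0.1921  0.1654] F [-0.16 -0.91 -1.86] T [-0.12  0.09  0.01] w 0.2173 x [ 0. -0. -1.] z [ 0.301  0.954 -0.   ] zyaw 1.264957942385885 j6 -1.7699862886090516
```

Emit:
{"api": "play_rows", "payload": {"motion": [[1,[0,0,-0.0005],0],[1,[0,0,-0.001],0],[1,[0,0,-0.001],0]]}}

```text
time: 13.8
tool_pos: [0.5007, -0.192, 0.1643]
tool_rot: [0.57, -0.418, 0.57, 0.418]
contact_force: [-0.0, -0.5, -1.8]
gripper_width: 0.22
```

Emit:
{"api": "play_rows", "payload": {"motion": [[1,[0,0,-0.0005],0],[1,[0,0,-0.001],0],[1,[0,0,-0.001],0]]}}

```text
time: 14.1
tool_pos: [0.5007, -0.192, 0.1632]
tool_rot: [0.57, -0.418, 0.57, 0.418]
contact_force: [-0.2, -0.8, -1.2]
gripper_width: 0.224
```

```bash
python3 st.py
```

```text
t 14.1 pos [ 0.5007 -0.192   0.1632] F [-0.18 -0.76 -1.21] T [-0.18  0.12  0.01] w 0.2241 x [-0. -0. -1.] z [ 0.301  0.954 -0.   ] zyaw 1.2650265557309122 j6 -1.7700319089366678
```

Emit:
{"api": "play_rows", "payload": {"motion": [[1,[0,0,-0.0005],0],[1,[0,0,-0.001],0],[1,[0,0,-0.0015],0],[1,[0,0,-0.002],0],[1,[0,0,-0.002],0]]}}

```text
time: 14.6
tool_pos: [0.5006, -0.192, 0.1612]
tool_rot: [0.57, -0.418, 0.57, 0.418]
contact_force: [-0.6, 0.2, -2.2]
gripper_width: 0.224
```

Emit:
{"api": "play_rows", "payload": {"motion": [[1,[0,0,-0.0005],0],[1,[0,0,-0.001],0],[1,[0,0,-0.0015],0],[1,[0,0,-0.002],0],[1,[0,0,-0.002],0]]}}

```text
time: 15.1
tool_pos: [0.5006, -0.192, 0.1592]
tool_rot: [0.57, -0.418, 0.57, 0.418]
contact_force: [0.0, -0.8, -1.6]
gripper_width: 0.222
```

```bash
python3 st.py
```

```text
t 15.1 pos [ 0.5006 -0.192   0.1592] F [ 0.03 -0.78 -1.61] T [-0.22  0.09  0.01] w 0.2216 x [-0. -0. -1.] z [ 0.301  0.954 -0.   ] zyaw 1.265033275247042 j6 -1.7700247989124125
```

Free running. Larger steps.

Emit:
{"api": "play_rows", "payload": {"motion": [[1,[0,0,-0.002],0],[1,[0,0,-0.004],0],[1,[0,0,-0.006],0],[1,[0,0,-0.008],0],[1,[0,0,-0.008],0]]}}

```text
time: 15.6
tool_pos: [0.5005, -0.1919, 0.1508]
tool_rot: [0.57, -0.418, 0.57, 0.418]
contact_force: [0.4, -1.0, -2.2]
gripper_width: 0.224
```

Emit:
{"api": "play_rows", "payload": {"motion": [[1,[0,0,-0.002],0],[1,[0,0,-0.004],0],[1,[0,0,-0.006],0],[1,[0,0,-0.008],0],[1,[0,0,-0.008],0]]}}

```text
time: 16.1
tool_pos: [0.5005, -0.192, 0.1428]
tool_rot: [0.57, -0.418, 0.57, 0.418]
contact_force: [0.4, -0.2, -1.9]
gripper_width: 0.219
```

```bash
python3 st.py
```

```text
t 16.1 pos [ 0.5005 -0.192   0.1428] F [ 0.42 -0.21 -1.85] T [-0.27  0.11 -0.02] w 0.2187 x [-0.  0. -1.] z [0.301 0.954 0.   ] zyaw 1.264970309434989 j6 -1.7700069594963979
```

Emit:
{"api": "play_rows", "payload": {"motion": [[1,[0,0,-0.003],0],[1,[0,0,-0.006],0],[1,[0,0,-0.009],0],[1,[0,0,-0.012],0],[1,[0,0,-0.012],0]]}}

```text
time: 16.6
tool_pos: [0.5005, -0.1919, 0.1306]
tool_rot: [0.57, -0.418, 0.57, 0.418]
contact_force: [-0.9, -1.7, -2.7]
gripper_width: 0.219
```

Emit:
{"api": "play_rows", "payload": {"motion": [[1,[0,0,-0.002],0],[1,[0,0,-0.004],0],[1,[0,0,-0.006],0],[1,[0,0,-0.007],0],[1,[0,0,-0.007],0]]}}

```text
time: 17.1
tool_pos: [0.5006, -0.192, 0.124]
tool_rot: [0.57, -0.418, 0.57, 0.418]
contact_force: [-1.9, -1.4, -1.9]
gripper_width: 0.222
```

```bash
python3 st.py
```

```text
t 17.1 pos [ 0.5006 -0.192   0.124 ] F [-1.94 -1.4  -1.93] T [-0.34  0.19  0.03] w 0.2222 x [-0.  0. -1.] z [0.301 0.954 0.   ] zyaw 1.2650095954386686 j6 -1.7700179063399617
```

Emit:
{"api": "play_rows", "payload": {"motion": [[1,[0,0,-0.001],0],[1,[0,0,-0.002],0],[1,[0,0,-0.0025],0],[1,[0,0,-0.0025],0]]}}

```text
time: 17.5
tool_pos: [0.5007, -0.192, 0.1218]
tool_rot: [0.57, -0.418, 0.57, 0.418]
contact_force: [-1.4, -2.9, -0.8]
gripper_width: 0.215
```

Emit:
{"api": "play_rows", "payload": {"motion": [[1,[0,0,-0.0005],0],[1,[0,0,-0.001],0],[1,[0,0,-0.001],0]]}}

```text
time: 17.8
tool_pos: [0.5007, -0.1921, 0.1208]
tool_rot: [0.57, -0.418, 0.57, 0.418]
contact_force: [-1.2, -3.3, -1.1]
gripper_width: 0.219
```

```bash
python3 st.py
```

```text
t 17.8 pos [ 0.5007 -0.1921  0.1208] F [-1.23 -3.25 -1.05] T [-0.29  0.35 -0.02] w 0.2192 x [ 0. -0. -1.] z [ 0.301  0.954 -0.   ] zyaw 1.264977979664303 j6 -1.7699965556122168
```

Emit:
{"api": "play_rows", "payload": {"motion": [[1,[0,0,-0.0005],0],[1,[0,0,-0.001],0],[1,[0,0,-0.001],0]]}}

```text
time: 18.1
tool_pos: [0.5007, -0.1921, 0.1207]
tool_rot: [0.57, -0.418, 0.57, 0.418]
contact_force: [-4.7, -0.4, 4.5]
gripper_width: 0.22
```

```bash
python3 st.py
```

```text
t 18.1 pos [ 0.5007 -0.1921  0.1207] F [-4.68 -0.41  4.5 ] T [-0.11  0.9   0.05] w 0.22 x [-0. -0. -1.] z [ 0.301  0.954 -0.   ] zyaw 1.265011996261561 j6 -1.7699601004847703
```

Emit:
{"api": "play_rows", "payload": {"motion": [[1,[0,0,0.0005],0],[0.4,[0,0,0.0005],0],[0,[0,0,0.0005],0],[-0.5,[0,0,0.0005],0],[-1,[0,0,0.0005],0]]}}

```text
time: 18.6
tool_pos: [0.5008, -0.1918, 0.1202]
tool_rot: [0.57, -0.418, 0.57, 0.418]
contact_force: [0.1, -0.6, -0.2]
gripper_width: 0.8
```

Emit:
{"api": "play_rows", "payload": {"motion": [[-1,[0,0,0],0],[-1,[0,0,0],0],[-1,[0,0,0],0],[-1,[0,0,0.01],0],[-1,[0,0,0.03],0]]}}

```text
time: 19.1
tool_pos: [0.4995, -0.1914, 0.1492]
tool_rot: [0.57, -0.417, 0.571, 0.419]
contact_force: [0.5, 0.6, 0.3]
gripper_width: 0.997
```

```bash
python3 st.py; python3 look.py 7
```

```text
t 19.1 pos [ 0.4995 -0.1914  0.1492] F [0.47 0.59 0.32] T [0.01 0.02 0.03] w 0.9974 x [-0.003  0.002 -1.   ] z [0.301 0.954 0.001] zyaw 1.2649048196152732 j6 -1.7699937598771476
crop origin 226 213 x10
```

View pics/z7.png

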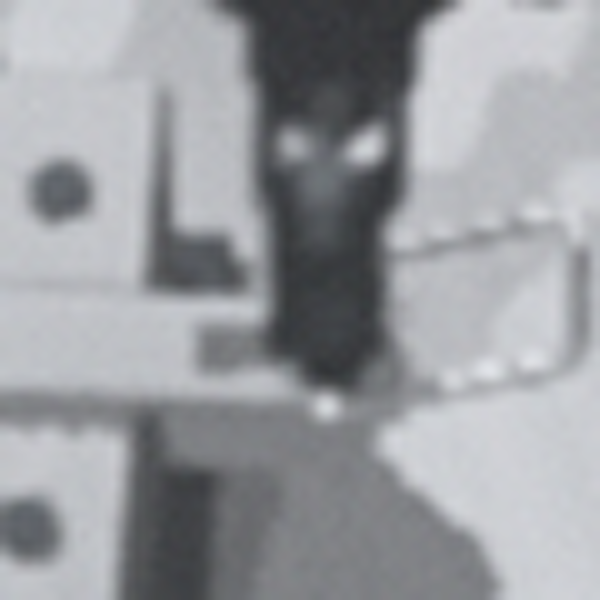

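Emit:
{"api": "play_rows", "payload": {"motion": [[-1,[0,0,0.03],0],[-1,[0,0,0.05],0],[0,[0.03,-0.009,0.05],0],[1,[0.061,-0.019,0.05],0],[1,[0.061,-0.019,0.05],0]]}}

```text
time: 19.75
tool_pos: [0.5635, -0.2117, 0.1992]
tool_rot: [0.57, -0.418, 0.57, 0.418]
contact_force: [-0.6, -0.5, -0.4]
gripper_width: 0.513
```

Emit:
{"api": "play_rows", "payload": {"motion": [[1,[0,0,0],0],[1,[0,0,0],0],[1,[0,0,0],0],[1,[0,0,0],0]]}}

```text
time: 20.15
tool_pos: [0.5611, -0.2108, 0.2004]
tool_rot: [0.57, -0.418, 0.57, 0.418]
contact_force: [0.5, -0.5, -0.2]
gripper_width: 0.001
```

```bash
python3 st.py; python3 look.py 8; python3 - <<'E'
from plant import cams,nets
import numpy as np
for c in("side","top"):
    cams.grab_frame(c)
    for t in("pin","pin_grip","ring_bar"):
        print(c,t,[(round(x["score"],2),np.round(x["at"],3).tolist()) for x in nets.landmark_of(c,t)[:3]])
E
```

```text
t 20.15 pos [ 0.5611 -0.2108  0.2004] F [ 0.52 -0.55 -0.21] T [ 0.03  0.02 -0.01] w 0.0014 x [ 0. -0. -1.] z [ 0.301  0.954 -0.   ] zyaw 1.2648863759363003 j6 -1.7483805432479647
crop origin 226 213 x10
side pin [(0.73, [0.498, -0.192, 0.108])]
side pin_grip [(0.81, [0.501, -0.192, 0.125])]
side ring_bar [(0.63, [0.555, -0.211, 0.137])]
top pin []
top pin_grip []
top ring_bar [(0.42, [0.558, -0.204, 0.141])]
```

View pics/z8.png

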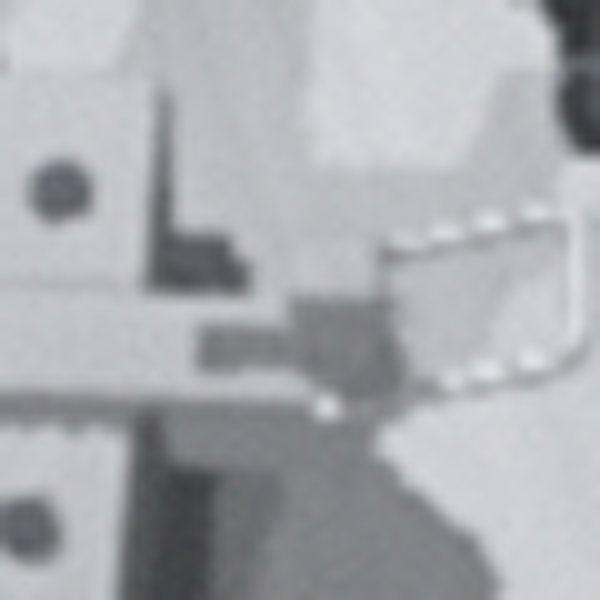

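Emit:
{"api": "play_rows", "payload": {"motion": [[1,[0,0,-0.025],0],[1,[0,0,-0.05],0],[1,[0,0,-0.054],0],[1,[0,0,-0.056],0],[1,[0,0,-0.056],0]]}}

```text
time: 21.2
tool_pos: [0.5622, -0.2113, 0.1453]
tool_rot: [0.571, -0.418, 0.57, 0.418]
contact_force: [-0.1, -0.7, 0.9]
gripper_width: 0.002
```

Emit:
{"api": "play_rows", "payload": {"motion": [[1,[0,0,-0.002],0],[1,[0,0,-0.004],0],[1,[0,0,-0.006],0],[1,[0,0,-0.008],0],[1,[0,0,-0.01],0]]}}

```text
time: 21.7
tool_pos: [0.5629, -0.2116, 0.1358]
tool_rot: [0.571, -0.419, 0.57, 0.417]
contact_force: [3.1, -1.1, 5.2]
gripper_width: 0.0
```

```bash
python3 st.py; python3 look.py 9
```

```text
t 21.7 pos [ 0.5629 -0.2116  0.1358] F [ 3.08 -1.07  5.25] T [-0.06 -0.35 -0.06] w 0.0002 x [ 0.003 -0.001 -1.   ] z [ 0.301  0.954 -0.   ] zyaw 1.2649477978018022 j6 -1.748318397730437
crop origin 226 213 x10
```

View pics/z9.png

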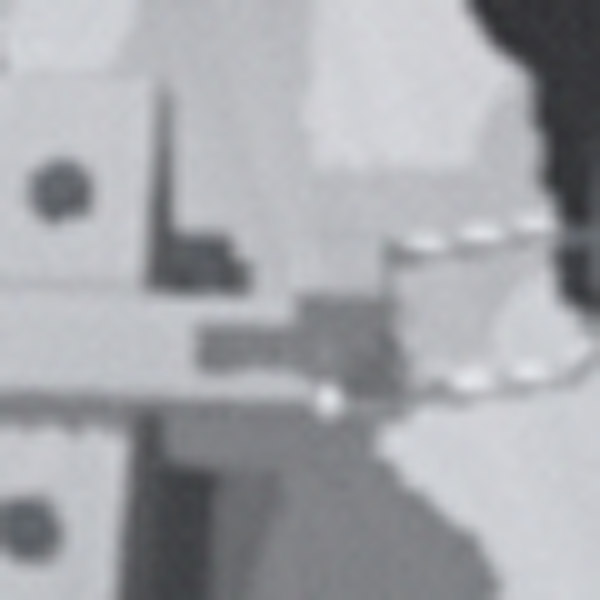

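Emit:
{"api": "play_rows", "payload": {"motion": [[1,[0,0,-0.003],0],[1,[0,0,-0.006],0],[1,[0,0,-0.009],0],[1,[0,0,-0.012],0],[1,[0,0,-0.015],0]]}}

```text
time: 22.35
tool_pos: [0.5614, -0.2109, 0.1187]
tool_rot: [0.57, -0.418, 0.57, 0.418]
contact_force: [1.2, -1.6, 3.3]
gripper_width: -0.003
```

Emit:
{"api": "play_rows", "payload": {"motion": [[1,[0,0,-0.003],0],[1,[0,0,-0.006],0],[1,[0,0,-0.009],0],[1,[0,0,-0.012],0],[1,[0,0,-0.015],0]]}}

```text
time: 22.85
tool_pos: [0.561, -0.2107, 0.1034]
tool_rot: [0.57, -0.417, 0.571, 0.419]
contact_force: [-0.8, -0.5, 1.1]
gripper_width: 0.0
```

```bash
python3 st.py; python3 look.py 10
```

```text
t 22.85 pos [ 0.561  -0.2107  0.1034] F [-0.82 -0.49  1.13] T [-0.03 -0.02  0.03] w 0.0001 x [-0.002  0.001 -1.   ] z [0.301 0.954 0.   ] zyaw 1.2650176290463468 j6 -1.7483476811262788
crop origin 226 213 x10
```

View pics/z10.png

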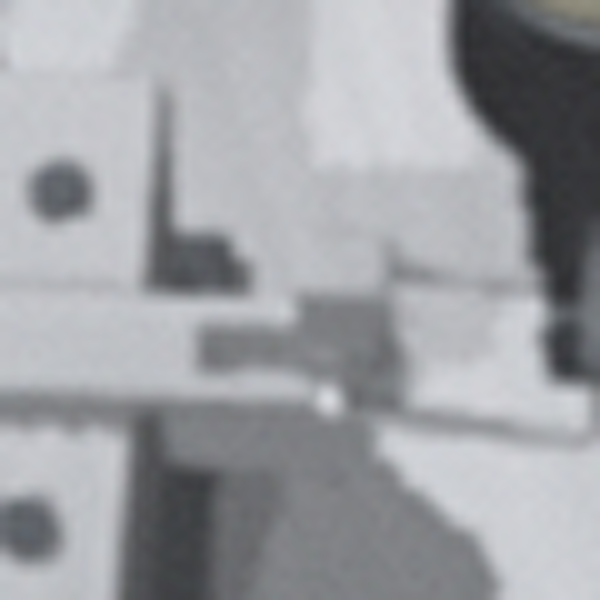

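Ring now slightly below level, well tracked. Push on to snap-over.

Emit:
{"api": "play_rows", "payload": {"motion": [[1,[0,0,-0.004],0],[1,[0,0,-0.008],0],[1,[0,0,-0.012],0],[1,[0,0,-0.016],0],[1,[0,0,-0.02],0]]}}

```text
time: 23.5
tool_pos: [0.5614, -0.2109, 0.0836]
tool_rot: [0.57, -0.418, 0.57, 0.418]
contact_force: [-1.4, -0.2, 1.1]
gripper_width: 0.001
```

```bash
python3 st.py; python3 look.py 11
```

```text
t 23.5 pos [ 0.5614 -0.2109  0.0836] F [-1.36 -0.22  1.11] T [ 0.01  0.11 -0.02] w 0.0012 x [-0.001  0.    -1.   ] z [0.301 0.954 0.   ] zyaw 1.2649606974254066 j6 -1.7483315451769448
crop origin 226 213 x10
```

View pics/z11.png

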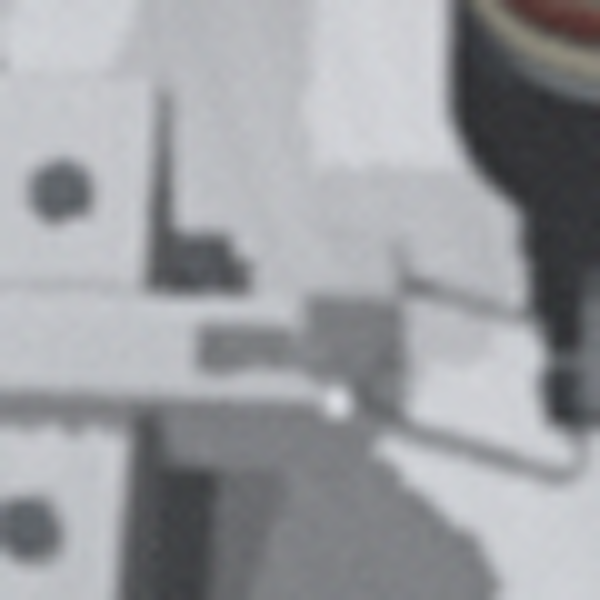

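Emit:
{"api": "play_rows", "payload": {"motion": [[1,[0,0,-0.003],0],[1,[0,0,-0.006],0],[1,[0,0,-0.009],0],[1,[0,0,-0.012],0],[1,[0,0,-0.012],0]]}}

```text
time: 24.15
tool_pos: [0.5613, -0.2108, 0.0716]
tool_rot: [0.57, -0.418, 0.57, 0.418]
contact_force: [-0.0, 0.3, 0.2]
gripper_width: 0.003
```

```bash
python3 st.py; python3 look.py 12
```

```text
t 24.15 pos [ 0.5613 -0.2108  0.0716] F [-0.02  0.29  0.22] T [0.01 0.03 0.01] w 0.0031 x [-0.001  0.001 -1.   ] z [0.301 0.954 0.   ] zyaw 1.2650583378817475 j6 -1.748385381374561
crop origin 226 213 x10
```

View pics/z12.png

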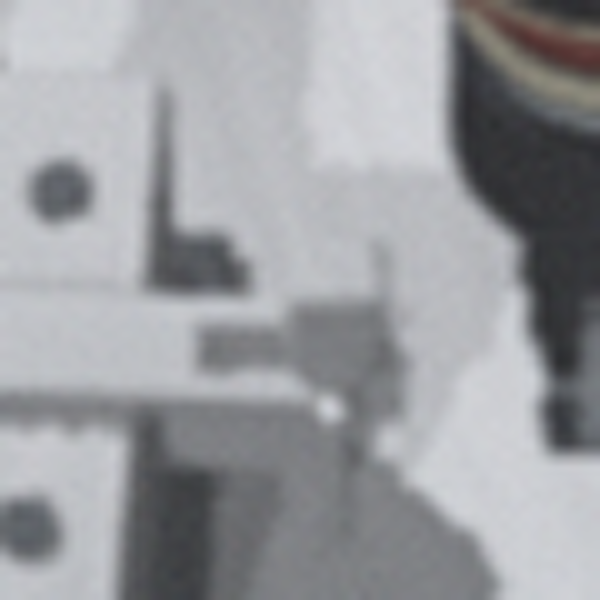

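Emit:
{"api": "play_rows", "payload": {"motion": [[1,[0.005,-0.002,0.02],0],[1,[0.005,-0.002,0.06],0],[1,[0.005,-0.002,0.1],0],[1,[0.005,-0.002,0.14],0],[1,[0.005,-0.002,0.16],0]]}}

```text
time: 24.8
tool_pos: [0.5683, -0.2138, 0.2377]
tool_rot: [0.571, -0.42, 0.569, 0.416]
contact_force: [1.0, 0.3, 1.6]
gripper_width: -0.002
```

Emit:
{"api": "play_rows", "payload": {"motion": [[1,[0,0.04,0],0],[1,[0,0.08,0],0],[1,[0,0.12,0],0],[1,[0,0.16,0],0],[1,[0,0.16,0],0]]}}

```text
time: 25.3
tool_pos: [0.5665, -0.0491, 0.2327]
tool_rot: [0.57, -0.419, 0.569, 0.42]
contact_force: [0.4, -0.2, 0.1]
gripper_width: 0.001
```

```bash
python3 st.py; python3 look.py 13; python3 - <<'E'
from h import *
from plant import nets
o=[]
im,d=cams.grab_frame("top");im=im[:,:,::-1].copy();cv2.imwrite("pics/top13.png",im)
cv2.imwrite("pics/zt13.png",ortho("top",im,.49,-.19,.12,.07,400))
for c in("side","top"):
    for t in("pin","pin_grip","ring_bar"):
        print(c,t,[(round(x["score"],2),np.round(x["at"],3).tolist()) for x in nets.landmark_of(c,t)[:3]])
E
```

```text
t 25.3 pos [ 0.5665 -0.0491  0.2327] F [ 0.35 -0.18  0.12] T [-0.03  0.03  0.02] w 0.0013 x [ 0.001  0.001 -1.   ] z [0.296 0.955 0.001] zyaw 1.270129403489262 j6 -1.4882765872964583
crop origin 226 213 x10
side pin [(0.68, [0.5, -0.196, 0.105])]
side pin_grip [(0.62, [0.501, -0.19, 0.126]), (0.4, [0.496, -0.194, 0.041])]
side ring_bar [(0.35, [0.495, -0.195, 0.042])]
top pin [(0.61, [0.501, -0.19, 0.104])]
top pin_grip [(0.6, [0.498, -0.19, 0.126])]
top ring_bar [(0.59, [0.499, -0.191, 0.049]), (0.59, [0.519, 0.243, -0.0])]
```

View pics/z13.png

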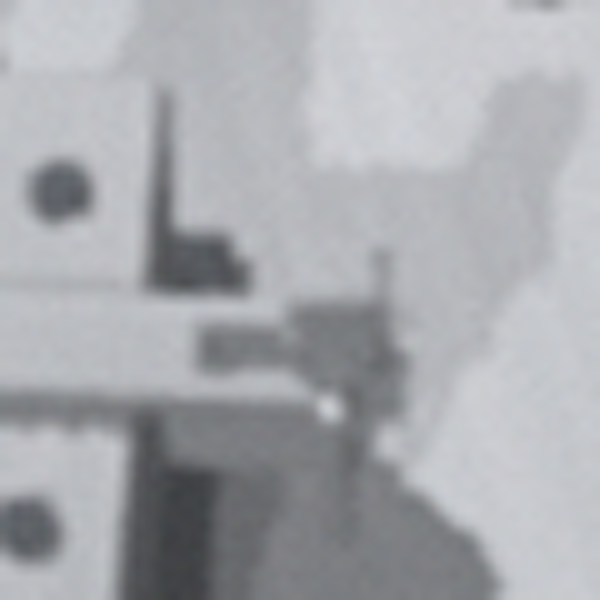

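View pics/top13.png

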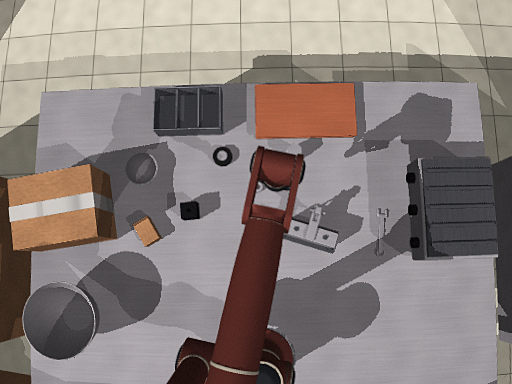

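View pics/zt13.png

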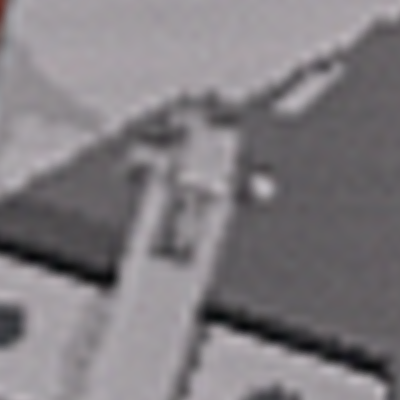

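```bash
python3 -c "
from plant import workorder;print(workorder.job_done())"
```

```text
the job is handed in; nothing more can be done
None
```

The pin is home through the strap and the tongue, the ring has snapped shut under its tip, and the job is handed in. The robot clock stood at about 25.6 s, against the 72 s limit.

**What I did:**
- I took the pin out of the keeper and entered the slot without touching its sides.
- I rested the tip lightly on the tongue (about 6 N) and slid forward until it dropped into the hole. The hole is about 10–12 mm in front of the slot's middle.
- I lowered the pin until the collar sat at the computed height. The largest wrist force I read was about 7 N, at the end of each move, against the 40 N limit.
- I released the pin, pushed the ring's bar down past the strap's end with shut fingers until it snapped over, and backed away.

**Last checks:**
- **Pin height:** the networks put the pin's origin at a height of 0.104–0.105 m, where 0.105 m is fully seated.
- **Ring:** its bar was found at 0.042 m in the side view and 0.049 m in the top view; shut is 0.044 m. The side picture shows an arm hanging straight down.
- **Contact:** the gripper stood clear, with about zero force on the tool.
- **Bystanders:** the ones visible in the last top picture looked where they were before. The arm hid the spacer, the jar and the bolt there, so those three were not confirmed.

**Disagreements:** the two cameras differed by 3–5 mm in absolute position, so I aligned the pin relative to the strap in the side view and by feel. The top view also gave a second, equally scored ring-bar detection at the empty keeper, which I took as false. `job_done()` reported no verdict.

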